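# Make up a tray of three toy cars and hold the spring clip open over its card

### The arm

A 7-joint arm with a two-finger parallel gripper is mounted at the origin on a cart in front of the work surface, level with it; the furniture and walls round the work are solid. World frame = base frame: x ahead of the robot, y to its left, z up, the work surface at z = 0. Lengths are in m, angles in rad, forces in N, time in s.
With the tool pointing down it reaches from about 0.35 to 0.9 m from the base axis. Payload 8.1 kg.
Tool frame: the origin (TCP) lies at the very end of the fingers, on their centre line; the grasp point (between the pads) lies 19 mm behind it (grip_depth is the distance from the TCP to the grasp point, in m); z points along the fingers, y is the line along which they close (so a half turn about z gives the same grasp; the last joint's range is limited). The gripper opens to 92 mm and grips with 3 to 60 N. Pads are 19 mm wide; open, the fingers measure 130 mm over their backs; the gripper's body (75 mm by 190 mm) begins 47 mm behind the grasp point.
Start: joints at [-1.357, 0.434, 0.025, 1.573, -0.012, 1.134, -0.075], TCP at [0.195, 0.594, 0.227] pointing down, gripper open.
Joint ranges: [-2.62, 2.62], [-0.44, 2.09], [-1.27, 1.32], [0.08, 2.57], [-1.32, 4.46], [0.12, 2], [-2.74, 2.74]. Speed limits (rad/s): [2.22, 2.22, 3.01, 3.01, 3.14, 3.14, 3.14].

### API

Orientations are given as a unit quaternion [w, x, y, z].
In Python, from bench import get_obs, read_camera, camera_info, hand_in, grip_depth gives the robot as it stands.
- The arm moves only by the shell command python3 -m creep 'ROWS' [FORCE]. ROWS is a JSON object whose one key "commands" holds a list that holds one entry, the list of rows, each a list of 5 numbers: the opening, from -1 (shut) to 1 (fully open), then the shift along the tool's x, y, z in m, then the turn about the tool's z in degrees. A call has 1 to 20 rows; each row shifts and turns the commanded pose from where the row before left it, along the tool's axes as they then stand; what a row does not reach is not made up. A row lasts 1/12 s, in which the tool goes at most 41.7 mm and 7.16 degrees, less where a joint would pass 70% of its speed; a pose out of reach is approached as far as the arm can. A call is refused whole if a number of a shift passes 0.0417 or a number of a turn 7.16, either way. A call with a gripper value outside its range is refused whole. The fingers move at their own pace and stop on an object; FORCE is the grip in N (left out, the last holds). Time passes only in rows, so rows that do not move let the fingers close. It gives the time, the measured TCP pose, the force, the opening and the grip force at its end, in the units of the state.
- get_obs(): the state, without advancing time (a new reading comes with each control period).
- read_camera(name): name is "scene" or "top" or "wrist"; returns the picture (384x512x3 uint8, red, green, blue); there is no depth.
- camera_info(name): a dict with "K" (3x3 intrinsics, pixels), "rvec" (rotation vector, rad) and "tvec" (3), from world to camera coordinates, as OpenCV has them; the wrist camera has in their place "tool_from_camera" (4x4, takes a point from camera to tool coordinates, whose origin is the TCP and whose axes are the flange's). Camera axes: x right, y down, z forward; pixel columns grow to the right and rows downward; lengths in m; the calibration is good to about 2 mm. A picture is of the moment at which its call begins: read the wrist's pose just before it. camera_info takes no time and is no camera call.
- hand_in(): hands the job in; it is judged then, once.
The state is a dict: "time": time; "qpos": joint angles; "joint_velocities": joint speeds; "effort": joint torques, N m; "ee_pos": TCP position; "tcp_rot": TCP orientation; "wrist_force": force on the tool from outside, world axes, zero at the start; "torque": the same for the moment, N m; "width": finger opening in m; "grip_force": force on a finger pad.
Only numpy, scipy, OpenCV 4.12 (cv2) and the standard library are available. Lean on these libraries where they do the work, as an engineer would, in place of code of your own. Each camera call takes 0.05 s, during which the arm holds its last target. There are 200 camera calls.

### The job

Make up the small grey packing tray to exactly three toy cars: it already has one, so set any two of the three cars standing loose on the right of the table into it, on their wheels and not dropped from above, and leave the last one and the other things on the table where they are. Then squeeze the handles of the steel spring clip to open its jaws, lift it off its rest, and bring it jaws down over the middle of the top edge of the card that stands at the end of the tray, one jaw on each side. Finish while still holding it there squeezed wide open, with the jaws well below the card's edge and nothing of the clip touching the card: do not let the clip close and do not put it down.

Things in the scene. Friction and masses are not known exactly. Their poses are not given: they have to be found in the camera images.
- tray: grey packing tray fixed to the table, 130 x 210 mm outside (x, y of its frame), walls 4 mm thick and 24 mm high, floor 4 mm thick. Origin: centre of its underside, z up. A stiff card stands upright just outside its +y end, in a slotted foot. Cars fit side by side, lengthwise along the tray's x; the car already in it stands near the card end, about 65 mm to +y of the centre.
- card_top (a point): middle of the top edge of the upright card: card 90 mm wide (tray x), 3 mm thick (tray y), top edge 110 mm above the table, at tray y = +111 mm; its axes are the tray's, so y is across the card. The two uprights that hold the card reach to 53 mm below its top edge.
- car_in: toy car already in the tray, 67 x 31 x 19 mm; origin: centre of its underside, x along its length. May stay as it is.
- car_a: loose toy car on the table right of the clip's rest, 66 x 31 x 19 mm, 30 to 60 g; origin: centre of its underside, x along its length, z up. Grip across the body.
- car_b: loose toy car on the table right of the clip's rest, 69 x 29 x 21 mm, 30 to 60 g; origin: centre of its underside, x along its length, z up. Grip across the body.
- car_c: loose toy car on the table right of the clip's rest, 66 x 30 x 20 mm, 30 to 60 g; origin: centre of its underside, x along its length, z up. Grip across the body.
- rest: rest of the clip, fixed: wooden foot 75 x 60 x 18 mm (x, y, z) with an upright steel tongue 50 mm wide (x) and 4 mm thick (y) whose top is at z = 70 mm. Origin: centre of its underside.
- clip: steel spring clip, 70 g, clipped on the tongue of its rest, jaws down, handles up, axes parallel to the rest's. Origin: on the hinge pin (along x, 8 mm thick), which sits on the tongue; z points to the handles. A lever at +y, one at -y. As it stands: handles reach 40 mm above the pin, 55 mm over the outside of their tops, 30 mm wide (x); jaws 40 mm wide, ending 40 mm below the pin.
- clip_l (a joint): opening of the +y lever, rad: 0 as on the tongue (4 mm between lips), 0.42 wide open (stop): then the handles stand parallel, 18 mm over their outsides, 47 mm above the pin, and the lips are 34 mm apart, 35 mm below the pin. Squeezing the handles along y opens it: 5 N to start, 10 N at the stop; a grip of 20 to 40 N goes to the stop and holds. Let go, it snaps shut.
- clip_r (a joint): the same for the -y lever; both open equally.
- clip_l_tip (a point): centre of the rounded lip (radius 2 mm) at the jaw end of the +y lever.
- clip_r_tip (a point): centre of the rounded lip (radius 2 mm) at the jaw end of the -y lever.
- tape_measure: bystander: tape measure 76 x 64 x 31 mm. Leave alone.
- masking_tape: bystander: roll of masking tape 105 mm across, 24 mm high. Leave alone.
- spanner: bystander: spanner 202 x 27 x 8 mm, nearest the robot. Leave alone.

How it is judged:
On the way, in this order (a step that is already met when the one before it is completed fails the run):
1. exactly two of the loose cars stand in the tray beside the first, released (x of car_in in the frame of tray between -0.062 and 0.062 m and y of car_in in the frame of tray between -0.102 and 0.102 m and z of car_in in the frame of tray below 0.012 m and angle between car_in's own z axis and vertical below 0.3 rad and linear speed of car_in below 0.03 m/s and contact force between the fingers and car_in below 0.05 N and (((x of car_b in the frame of tray between -0.062 and 0.062 m and y of car_b in the frame of tray between -0.102 and 0.102 m and z of car_b in the frame of tray below 0.012 m and angle between car_b's own z axis and vertical below 0.3 rad and linear speed of car_b below 0.03 m/s and contact force between the fingers and car_b below 0.05 N) and (x of car_c in the frame of tray between -0.062 and 0.062 m and y of car_c in the frame of tray between -0.102 and 0.102 m and z of car_c in the frame of tray below 0.012 m and angle between car_c's own z axis and vertical below 0.3 rad and linear speed of car_c below 0.03 m/s and contact force between the fingers and car_c below 0.05 N) and distance of car_a from where it was at the start of the episode below 0.03 m) or ((x of car_a in the frame of tray between -0.062 and 0.062 m and y of car_a in the frame of tray between -0.102 and 0.102 m and z of car_a in the frame of tray below 0.012 m and angle between car_a's own z axis and vertical below 0.3 rad and linear speed of car_a below 0.03 m/s and contact force between the fingers and car_a below 0.05 N) and (x of car_c in the frame of tray between -0.062 and 0.062 m and y of car_c in the frame of tray between -0.102 and 0.102 m and z of car_c in the frame of tray below 0.012 m and angle between car_c's own z axis and vertical below 0.3 rad and linear speed of car_c below 0.03 m/s and contact force between the fingers and car_c below 0.05 N) and distance of car_b from where it was at the start of the episode below 0.03 m) or ((x of car_a in the frame of tray between -0.062 and 0.062 m and y of car_a in the frame of tray between -0.102 and 0.102 m and z of car_a in the frame of tray below 0.012 m and angle between car_a's own z axis and vertical below 0.3 rad and linear speed of car_a below 0.03 m/s and contact force between the fingers and car_a below 0.05 N) and (x of car_b in the frame of tray between -0.062 and 0.062 m and y of car_b in the frame of tray between -0.102 and 0.102 m and z of car_b in the frame of tray below 0.012 m and angle between car_b's own z axis and vertical below 0.3 rad and linear speed of car_b below 0.03 m/s and contact force between the fingers and car_b below 0.05 N) and distance of car_c from where it was at the start of the episode below 0.03 m)) and distance of clip from where it was at the start of the episode below 0.02 m), for 0.2 s.
2. the clip is squeezed open and carried, clear of its rest (value of joint clip_l above 0.2 rad and contact force between the fingers and clip above 2 N and height (world z) of clip above 0.115 m and contact force between clip and rest below 0.1 N), for 0.2 s.
At the end, for the whole second after the job is handed in: Exactly three cars stand at rest in the tray, the last within 30 mm of its start. The fingers hold the clip still, lip centres over 22 mm apart, each over 5 mm to its side of the card and 10 mm below its top, pin within 20 mm of the middle, touching neither card, tray nor rest (x of car_in in the frame of tray between -0.062 and 0.062 m and y of car_in in the frame of tray between -0.102 and 0.102 m and z of car_in in the frame of tray below 0.012 m and angle between car_in's own z axis and vertical below 0.3 rad and linear speed of each of car_in, clip below 0.03 m/s and contact force between the fingers and car_in below 0.05 N and (((x of car_b in the frame of tray between -0.062 and 0.062 m and y of car_b in the frame of tray between -0.102 and 0.102 m and z of car_b in the frame of tray below 0.012 m and angle between car_b's own z axis and vertical below 0.3 rad and linear speed of car_b below 0.03 m/s and contact force between the fingers and car_b below 0.05 N) and (x of car_c in the frame of tray between -0.062 and 0.062 m and y of car_c in the frame of tray between -0.102 and 0.102 m and z of car_c in the frame of tray below 0.012 m and angle between car_c's own z axis and vertical below 0.3 rad and linear speed of car_c below 0.03 m/s and contact force between the fingers and car_c below 0.05 N) and distance of car_a from where it was at the start of the episode below 0.03 m) or ((x of car_a in the frame of tray between -0.062 and 0.062 m and y of car_a in the frame of tray between -0.102 and 0.102 m and z of car_a in the frame of tray below 0.012 m and angle between car_a's own z axis and vertical below 0.3 rad and linear speed of car_a below 0.03 m/s and contact force between the fingers and car_a below 0.05 N) and (x of car_c in the frame of tray between -0.062 and 0.062 m and y of car_c in the frame of tray between -0.102 and 0.102 m and z of car_c in the frame of tray below 0.012 m and angle between car_c's own z axis and vertical below 0.3 rad and linear speed of car_c below 0.03 m/s and contact force between the fingers and car_c below 0.05 N) and distance of car_b from where it was at the start of the episode below 0.03 m) or ((x of car_a in the frame of tray between -0.062 and 0.062 m and y of car_a in the frame of tray between -0.102 and 0.102 m and z of car_a in the frame of tray below 0.012 m and angle between car_a's own z axis and vertical below 0.3 rad and linear speed of car_a below 0.03 m/s and contact force between the fingers and car_a below 0.05 N) and (x of car_b in the frame of tray between -0.062 and 0.062 m and y of car_b in the frame of tray between -0.102 and 0.102 m and z of car_b in the frame of tray below 0.012 m and angle between car_b's own z axis and vertical below 0.3 rad and linear speed of car_b below 0.03 m/s and contact force between the fingers and car_b below 0.05 N) and distance of car_c from where it was at the start of the episode below 0.03 m)) and ((y of clip_l_tip in the frame of card_top above 0.005 m and y of clip_r_tip in the frame of card_top below -0.005 m) or (y of clip_r_tip in the frame of card_top above 0.005 m and y of clip_l_tip in the frame of card_top below -0.005 m)) and z of each of clip_l_tip, clip_r_tip in the frame of card_top below -0.01 m and x of clip in the frame of card_top between -0.02 and 0.02 m and distance between clip_l_tip and clip_r_tip above 0.022 m and contact force between the fingers and clip above 2 N and contact force between clip and tray below 0.3 N and contact force between clip and rest below 0.3 N and height (world z) of clip above 0.112 m); the arm keeps its last pose, push and grip.
It fails at once if a bystander moved over 30 mm (distance of any of tape_measure, masking_tape, spanner from where it was at the start of the episode above 0.03 m).
It fails at once if all the loose cars put into the tray ((x of car_a in the frame of tray between -0.062 and 0.062 m and y of car_a in the frame of tray between -0.102 and 0.102 m) and (x of car_b in the frame of tray between -0.062 and 0.062 m and y of car_b in the frame of tray between -0.102 and 0.102 m) and (x of car_c in the frame of tray between -0.062 and 0.062 m and y of car_c in the frame of tray between -0.102 and 0.102 m)).
It fails at once if a car let go high above the tray ((x of car_a in the frame of tray between -0.062 and 0.062 m and y of car_a in the frame of tray between -0.102 and 0.102 m and z of car_a in the frame of tray above 0.045 m and contact force between the fingers and car_a below 0.01 N) or (x of car_b in the frame of tray between -0.062 and 0.062 m and y of car_b in the frame of tray between -0.102 and 0.102 m and z of car_b in the frame of tray above 0.045 m and contact force between the fingers and car_b below 0.01 N) or (x of car_c in the frame of tray between -0.062 and 0.062 m and y of car_c in the frame of tray between -0.102 and 0.102 m and z of car_c in the frame of tray above 0.045 m and contact force between the fingers and car_c below 0.01 N)).
It fails at once if the clip dropped (height (world z) of clip below 0.05 m).
It fails at once if the clip bites or presses on the card or tray (over 12 N) (contact force between clip and tray above 12 N).
It also fails if it takes over 67 s, if anything falls off the work surface, if the arm or the gripper's body presses on something with over 40 N, if the wrist force passes 120 N, or if a joint passes its speed limit or range.

## Working session

There is one attempt and no reset: what is moved stays moved. The work goes in short steps, Python scripts to look and compute and a shell command to move; the robot and the scene stay as the last step left them, time stands still between calls to the robot, and variables do not carry over. Pictures are saved under pics/ and viewed, at most 10 in all, crops included, and the job is handed in when it is done.

```bash
mkdir -p pics; python3 - <<'E'
from bench import *
import cv2
for n in("scene","top"):
    im=read_camera(n); cv2.imwrite(f"pics/{n}0.png",im[...,::-1])
    i=camera_info(n); print(n,i)
    o=cv2.Rodrigues(i['rvec'])[0]; print(-o.T@i['tvec'])
print(get_obs(),grip_depth); print(camera_info("wrist"))
E
```

```text
scene {'K': array([[379.58751866,   0.        , 255.44133106],
       [  0.        , 379.58751866, 191.76412053],
       [  0.        ,   0.        ,   1.        ]]), 'rvec': array([ 2.33039831, -0.79980166,  0.29983081]), 'tvec': array([-0.35864483,  0.29419933,  0.99170169])}
[ 0.02298101 -0.54448845  0.94955558]
top {'K': array([[356.90321549,   0.        , 252.26082832],
       [  0.        , 356.90321549, 192.66688817],
       [  0.        ,   0.        ,   1.        ]]), 'rvec': array([ 2.16010507, -2.16264679,  0.12232982]), 'tvec': array([0.02588549, 0.49079721, 1.1337868 ])}
[0.35761773 0.02328256 1.1826208 ]
{'time': 0.1, 'qpos': array([-1.35659893,  0.43513708,  0.02502346,  1.57394215, -0.01161713,
        1.13401483, -0.07513125]), 'joint_velocities': array([ 0.0013648 , -0.00086972,  0.00051944, -0.00213533, -0.00032576,
       -0.00041176, -0.00010673]), 'effort': array([ 2.68049815e-03, -6.69127250e+01,  9.87999961e-01, -3.15145290e+01,
       -6.03380590e-02,  3.73479095e-02,  2.57813969e-05]), 'ee_pos': array([0.19463967, 0.59346846, 0.22605885]), 'tcp_rot': array([-4.26838096e-05,  1.57812401e-01,  9.87468879e-01, -6.76630510e-04]), 'wrist_force': array([ 0.24307993,  0.47264332, -0.15448479]), 'torque': array([-0.0194022 , -0.05199865, -0.08318292]), 'grip_force': 0.0, 'width': 0.09210922288755123} 0.0188
{'K': array([[275.03129428,   0.        , 259.01239831],
       [  0.        , 275.03129428, 190.67231295],
       [  0.        ,   0.        ,   1.        ]]), 'tool_from_camera': array([[-2.48180522e-04, -9.59513501e-01, -2.81662527e-01,
         7.75432130e-02],
       [ 9.99999950e-01, -1.83209954e-04, -2.57002897e-04,
         4.87583734e-04],
       [ 1.94994371e-04, -2.81662577e-01,  9.59513499e-01,
        -1.58466145e-01],
       [ 0.00000000e+00,  0.00000000e+00,  0.00000000e+00,
         1.00000000e+00]])}
```

View pics/top0.png

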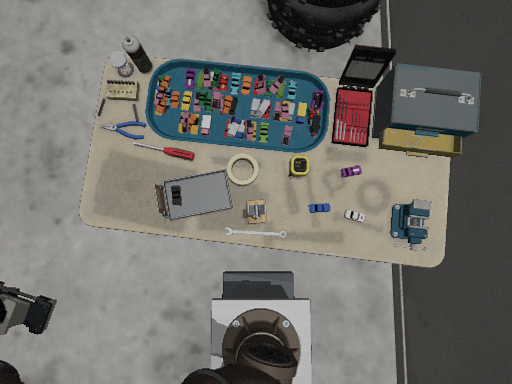

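View pics/scene0.png

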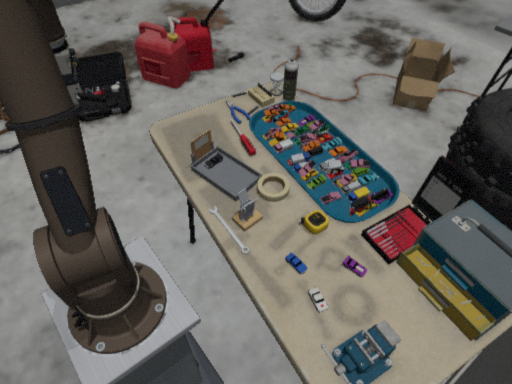

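The top view shows the tray at about (197,195) px, with the card at its left end (160,199). The clip's rest is at (256,211), and the cars are blue (320,208), white (354,216) and purple (350,171). The scene view shows the same layout. I'll enlarge the top view to get accurate positions.

```bash
cat > h.py <<'E'
from bench import *
import numpy as np, cv2
from scipy.spatial.transform import Rotation as R
def cam(n):
    i=camera_info(n)
    if n!="wrist": r=R.from_rotvec(i['rvec']); return i['K'],r.inv(),-r.inv().apply(i['tvec'])
    o=get_obs(); q=o['tcp_rot']; r=R.from_quat([*q[1:],q[0]]); T=i['tool_from_camera']
    return i['K'],r*R.from_matrix(T[:3,:3]),r.apply(T[:3,3])+o['ee_pos']
def ray(c,u,v,z):
    K,r,p=c; d=r.apply(np.linalg.solve(K,[u,v,1.])); return p+d*(z-p[2])/d[2]
def proj(c,X):
    K,r,p=c; a=K@r.inv().apply(np.array(X)-p); return a[:2]/a[2]
def tool():
    o=get_obs(); q=o['tcp_rot']; r=R.from_quat([*q[1:],q[0]]); return o['ee_pos'],r
def plan(X,yaw=None):
    "shift in tool axes to put TCP at X; yaw = wanted direction of tool y (deg, mod 180)"
    p,r=tool(); y=r.apply([0,1,0]); a=np.degrees(np.arctan2(y[1],y[0]))
    print('tcp',p.round(4),'tool y dir',a.round(2),'shift',r.inv().apply(np.array(X)-p).round(4), end=' ')
    if yaw is not None: print('tool turn',-((yaw-a+90)%180-90))  # tool z down
    else: print()
E
python3 - <<'E'
from h import *
im=cv2.imread("pics/top0.png")
cv2.imwrite("pics/top1.png",cv2.resize(im[150:240,150:375],None,fx=3.5,fy=3.5,interpolation=cv2.INTER_CUBIC))
c=cam("top")
for n,u,v,z in[("blue",320,208,.015),("white",354,216,.015),("purple",350,171,.015),("rest",256,211,.018),("tray",197,195,.02),("card",160,199,.1)]: print(n,ray(c,u,v,z).round(3))
E
```

```text
blue [ 0.442 -0.197  0.015]
white [ 0.415 -0.307  0.015]
purple [ 0.564 -0.299  0.015]
rest [0.432 0.013 0.018]
tray [0.484 0.206 0.02 ]
card [0.463 0.306 0.1  ]
```

View pics/top1.png

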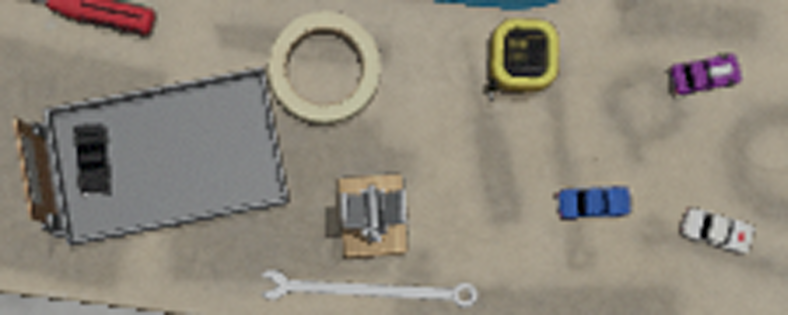

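Enlarged view, crop pixels: tray rim corners are (50,110), (266,71), (288,203), (73,243). Rest foot corners are (337,178), (405,173), (408,250), (342,258). Car ends are blue (557,203)–(631,202) and white (683,222)–(753,238). I'll work out the poses, the tray fit and the first move from these.

```bash
python3 - <<'E'
from h import *
c=cam("top"); f=lambda x,y,z: ray(c,150+(x-1.25)/3.5,150+(y-1.25)/3.5,z)
def fit(obj,img):
    A=np.array(obj,float);B=np.array(img)[:,:2]
    a=A-A.mean(0);b=B-B.mean(0)
    th=np.arctan2((a[:,0]*b[:,1]-a[:,1]*b[:,0]).sum(),(a*b).sum()); M=np.array([[np.cos(th),-np.sin(th)],[np.sin(th),np.cos(th)]])
    t=B.mean(0)-M@A.mean(0); print('pos',t.round(4),'yaw',np.degrees(th).round(2),'res',(B-(A@M.T+t)).round(4).tolist()); return t,M
# +y to the left in picture, +x up
t,M=fit([[.065,.105],[.065,-.105],[-.065,-.105],[-.065,.105]],[f(x,y,.024) for x,y in[(50,110),(266,71),(288,203),(73,243)]])
fit([[.0375,.03],[.0375,-.03],[-.0375,-.03],[-.0375,.03]],[f(x,y,.018) for x,y in[(337,178),(405,173),(408,250),(342,258)]])
for n,y in(("card",.111),("slot1",.004),("slot2",-.057),("car_in",.065)): print(n,t+M@[0,y])
for n,p,q in(("blue",(557,203),(631,202)),("white",(683,222),(753,238))):
    a,b=f(*p,.010),f(*q,.010); d=b-a; print(n,(a+b)/2,np.linalg.norm(d),'axis',np.degrees(np.arctan2(d[1],d[0])))
plan([.442,-.197,.2],0)
E
```

```text
pos [0.4862 0.2025] yaw 10.43 res [[-0.0011, -0.0024], [-0.0023, 0.0019], [0.0011, 0.004], [0.0023, -0.0036]]
pos [0.4319 0.0125] yaw 3.87 res [[-0.0011, 0.0012], [-0.0005, -0.0027], [0.0024, -0.0], [-0.0009, 0.0015]]
card [0.46607268 0.31165977]
slot1 [0.48544013 0.20642716]
slot2 [0.49648138 0.14643474]
car_in [0.47439888 0.26641958]
blue [ 0.4435187  -0.19538087  0.01      ] 0.06957054360884064 axis -89.29341131168603
white [ 0.41755477 -0.31098929  0.01      ] 0.06680637417731466 axis -103.03375162324342
tcp [0.1946 0.5935 0.2261] tool y dir 71.84 shift [-0.4814 -0.674   0.027 ] tool turn 71.84010504262464
```

```bash
python3 -m creep '{"commands":[[[1,-0.018,-0.025,0,0],[1,-0.024,-0.033,0,0],[1,-0.024,-0.033,0,0],[1,-0.024,-0.033,0,0],[1,-0.024,-0.033,0,0],[1,-0.024,-0.033,0,0],[1,-0.024,-0.033,0,0],[1,-0.024,-0.033,0,0],[1,-0.024,-0.033,0,0],[1,-0.024,-0.033,0,0],[1,-0.024,-0.033,0,0],[1,-0.024,-0.033,0,0],[1,-0.024,-0.033,0,0],[1,-0.024,-0.033,0,0],[1,-0.024,-0.033,0,0],[1,-0.024,-0.033,0,0],[1,-0.024,-0.033,0,0],[1,-0.024,-0.033,0,0],[1,-0.015,-0.02,0,0]]]}' 
python3 -m creep '{"commands":[[[0.3,0,0,0,7],[0.3,0,0,0,7],[0.3,0,0,0,7],[0.3,0,0,0,7],[0.3,0,0,0,7],[0.3,0,0,0,7],[0.3,0,0,0,7],[0.3,0,0,0,7],[0.3,0,0,0,7],[0.3,0,0,0,7],[0.3,0,0,0,1],[0.3,0,0,0,0],[0.3,0,0,0,0]]]}' 20
python3 - <<'E'
from h import *
plan([.4435,-.1954,.2],0.7); c=cam("wrist"); im=read_camera("wrist"); cv2.imwrite("pics/w1.png",im[...,::-1])
print(get_obs()['qpos'].round(2),proj(c,[.4435,-.1954,.01]),proj(c,[.4175,-.311,.01]))
E
```

```text
time: 1.68
ee_pos: [0.4253, -0.1235, 0.227]
tcp_rot: [0.001, 0.159, 0.987, -0.001]
wrist_force: [0.7, 1.0, 0.5]
width: 0.0918
grip_force: 0.0
time: 2.77
ee_pos: [0.4248, -0.1192, 0.2266]
tcp_rot: [-0.0, 0.7, 0.714, -0.0]
wrist_force: [0.2, -1.1, -0.7]
width: 0.0597
grip_force: 0.0
tcp [ 0.4248 -0.1192  0.2266] tool y dir 1.07 shift [-0.0765  0.0173  0.0266] tool turn 0.3745289765195281
[-0.56  0.14  0.83  2.04 -0.12  1.01  0.34] [271.67890005 219.07315499] [252.97031189 286.69902235]
```

View pics/w1.png

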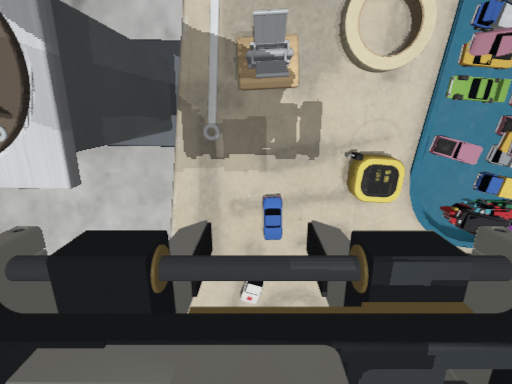

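The wrist view shows the blue car centred at (273,218), against a prediction of (272,219), so the calibration agrees. The clip and rest are at (268,60). I'll pick the blue car.

```bash
python3 -m creep '{"commands":[[[0.3,-0.025,0.006,0.01,0.4],[0.3,-0.026,0.006,0.03,0],[0.3,-0.0255,0.0065,0.035,0],[0.3,0,0,0.035,0],[0.3,0,0,0.035,0],[0.3,0,0,0.03,0],[0.3,0,0,0.025,0],[0.3,0,0,0.0206,0],[0.3,0,0,0,0],[0.3,0,0,0,0]]]}'
python3 - <<'E'
from h import *
plan([.4435,-.1954,.006],0.7)
E
```

```text
time: 3.65
ee_pos: [0.4432, -0.1945, 0.0074]
tcp_rot: [-0.001, 0.704, 0.71, -0.0]
wrist_force: [-0.1, 0.8, 0.1]
width: 0.0596
grip_force: 0.0
tcp [ 0.4432 -0.1945  0.0074] tool y dir 0.5 shift [-0.0009  0.0003  0.0014] tool turn -0.20374574011248114
```

```bash
python3 -m creep '{"commands":[[[-1,0,0,0,0],[-1,0,0,0,0],[-1,0,0,0,0],[-1,0,0,0,0],[-1,0,0,0,0],[-1,0,0,0,0],[-1,0,0,-0.01,0],[-1,0,0,-0.03,0],[-1,0,0,-0.04,0],[-1,0,0,-0.04,0],[-1,0,0,-0.04,0],[-1,0,0,-0.02,0],[-1,0,0,-0.01,0],[-1,0,0,0,0]]]}' 20
python3 - <<'E'
from h import *
plan([.4854,.2064,.2],100.4);print(get_obs()['qpos'].round(2))
E
```

```text
time: 4.82
ee_pos: [0.4448, -0.1947, 0.1999]
tcp_rot: [0.001, 0.704, 0.71, 0.001]
wrist_force: [1.2, 0.6, -0.3]
width: 0.0281
grip_force: 19.9
tcp [ 0.4448 -0.1947  0.1999] tool y dir 0.46 shift [4.008e-01 4.380e-02 1.000e-04] tool turn 80.05714009558272
[-0.38  0.29  0.86  1.99 -0.27  0.97  0.63]
```

```bash
python3 -m creep '{"commands":[[[-1,0.02,0.002,0,0],[-1,0.03,0.003,0,0],[-1,0.035,0.004,0,0],[-1,0.035,0.004,0,0],[-1,0.035,0.004,0,0],[-1,0.035,0.004,0,0],[-1,0.035,0.004,0,0],[-1,0.035,0.004,0,0],[-1,0.035,0.004,0,0],[-1,0.035,0.004,0,0],[-1,0.035,0.004,0,0],[-1,0.03,0.003,0,0],[-1,0.005,0,0,0],[-1,0,0,0,0]]]}'
python3 -m creep '{"commands":[[[-1,0,0,0,-4],[-1,0,0,0,-7],[-1,0,0,0,-7],[-1,0,0,0,-7],[-1,0,0,0,-7],[-1,0,0,0,-7],[-1,0,0,0,-7],[-1,0,0,0,-7],[-1,0,0,0,-7],[-1,0,0,0,-7],[-1,0,0,0,-7],[-1,0,0,0,-7],[-1,0,0,0,-7],[-1,0,0,0,-7],[-1,0,0,0,-5],[-1,0,0,0,0],[-1,0,0,0,0]]]}'
python3 - <<'E'
from h import *
plan([.4854,.2064,.1],100.4);print(get_obs()['qpos'].round(2))
im=read_camera("wrist"); cv2.imwrite("pics/w2.png",im[...,::-1])
c=cam("wrist"); t=np.array([.4862,.2025]);a=np.radians(10.43);M=np.array([[np.cos(a),-np.sin(a)],[np.sin(a),np.cos(a)]])
for x,y,z in[(.065,.105,.024),(.065,-.105,.024),(-.065,-.105,.024),(-.065,.105,.024),(.045,.111,.11),(-.045,.111,.11)]: print(x,y,z,proj(c,[*(t+M@[x,y]),z]).round(1))
E
```

```text
time: 5.98
ee_pos: [0.4835, 0.208, 0.1958]
tcp_rot: [-0.0, 0.703, 0.711, -0.002]
wrist_force: [-0.2, -0.0, -0.5]
width: 0.0288
grip_force: 19.9
time: 7.4
ee_pos: [0.4845, 0.204, 0.1971]
tcp_rot: [-0.001, -0.089, 0.996, -0.0]
wrist_force: [0.3, -0.0, 0.4]
width: 0.0284
grip_force: 19.9
tcp [0.4845 0.204  0.1971] tool y dir 100.16 shift [-0.0015  0.0022  0.0971] tool turn -0.24376489833176151
[-0.76  0.31  0.33  1.87 -0.12  0.98  1.37]
0.065 0.105 0.024 [337.4 224.4]
0.065 -0.105 0.024 [176.4 225.1]
-0.065 -0.105 0.024 [166.5 122.5]
-0.065 0.105 0.024 [345.7 121.6]
0.045 0.111 0.11 [368.9 240.4]
-0.045 0.111 0.11 [379.7 148.5]
```

View pics/w2.png

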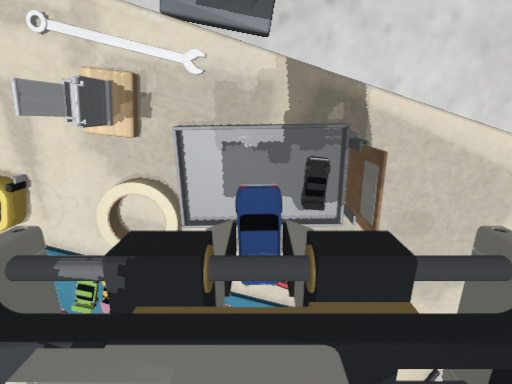

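The wrist view shows the blue car gripped at (260,225). The tray rim runs (176,127)–(346,124) at the near side, and the card's top edge is near (384,150)–(380,228). The predictions are a few pixels off, so I'll check with an enlarged overlay before placing.

```bash
python3 - <<'E'
from h import *
im=cv2.imread("pics/w2.png")
cr=cv2.resize(im[100:260,150:400],None,fx=3.2,fy=3.2,interpolation=cv2.INTER_CUBIC)
c=cam("wrist"); t=np.array([.4862,.2025]);a=np.radians(10.43);M=np.array([[np.cos(a),-np.sin(a)],[np.sin(a),np.cos(a)]])
for x,y,z in[(.065,.105,.024),(.065,-.105,.024),(-.065,-.105,.024),(-.065,.105,.024),(.045,.111,.11),(-.045,.111,.11)]:
    p=(proj(c,[*(t+M@[x,y]),z])-[150,100])*3.2; cv2.drawMarker(cr,tuple(int(v) for v in p),(0,0,255),0,12)
cv2.imwrite("pics/w2c.png",cr)
E
```

```text
(no output)
```

View pics/w2c.png

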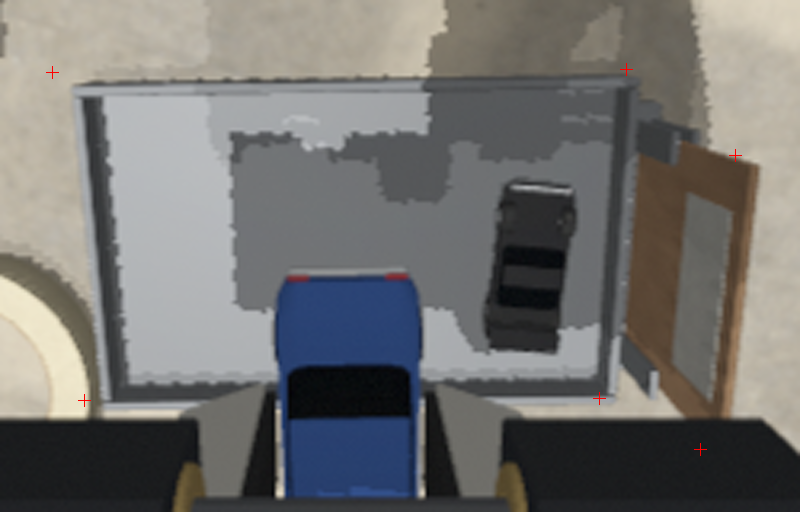

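Rim corners in this crop are (73,87), (636,78), (616,398) and (107,408); the card's top −x corner is about (754,164). I'll refit the tray pose by reprojection, using the wrist and top views together.

```bash
python3 - <<'E'
from h import *
from scipy.optimize import least_squares
c=cam("wrist"); ct=cam("top")
O=[(-.065,-.105,.024),(-.065,.105,.024),(.065,.105,.024),(.065,-.105,.024),(-.045,.111,.11)]
P=[(73,87),(636,78),(616,398),(107,408),(754,164)]
P=[np.array(p)/3.2+[150,100] for p in P]
T=[np.array(p)/3.5+150 for p in[(288,203),(73,243),(50,110),(266,71)]]
def res(v,w=True,tp=True,full=False):
    M=np.array([[np.cos(v[2]),-np.sin(v[2])],[np.sin(v[2]),np.cos(v[2])]])
    X=[[*(v[:2]+M@o[:2]),o[2]] for o in O]; r=[]
    if w: r+=[proj(c,x)-p for x,p in zip(X,P)]
    if tp: r+=[(proj(ct,x)-p)*2 for x,p in zip(X,T)]
    return np.ravel(r)
for a in((1,1),(1,0),(0,1)):
    s=least_squares(res,[.486,.2,.18],args=a); v=s.x; print(a,v[:2].round(4),np.degrees(v[2]).round(2),s.fun.round(1).tolist())
    M=np.array([[np.cos(v[2]),-np.sin(v[2])],[np.sin(v[2]),np.cos(v[2])]])
    print([ (v[:2]+M@[0,y]).round(4).tolist() for y in(.111,.004,-.057)])
print('car_in', [ray(c,x/3.2+150,y/3.2+100,.01+.004).round(4).tolist() for x,y in((541,185),(522,350))])
plan([.4854,.2064,.1],100.4)
E
```

```text
(1, 1) [0.4874 0.2071] 10.77 [-2.8, -2.4, 0.2, -1.6, -1.6, 1.0, -3.3, -0.6, -1.6, -1.3, -0.9, -1.2, -5.4, 0.3, -5.1, -1.7, -2.6, -3.1]
[[0.4666, 0.3161], [0.4866, 0.211], [0.498, 0.1511]]
(1, 0) [0.4886 0.2095] 11.21 [-1.2, -0.3, 1.5, -0.9, 0.4, 1.5, -1.1, 1.1, 0.3, -0.4]
[[0.467, 0.3183], [0.4878, 0.2134], [0.4997, 0.1535]]
(0, 1) [0.4851 0.2013] 10.42 [2.5, 0.7, -2.2, 1.4, -1.4, -0.7, 1.2, -1.4]
[[0.465, 0.3105], [0.4843, 0.2052], [0.4954, 0.1452]]
car_in [[0.4516, 0.2758, 0.014], [0.5197, 0.2843, 0.014]]
tcp [0.4846 0.2045 0.1973] tool y dir 100.16 shift [-0.0013  0.0018  0.0973] tool turn -0.2438574769581976
```

The wrist fit is consistent to about 1 px, so I'm using tray (0.4886, 0.2095), yaw 11.2°. Now to place blue in slot 1.

```bash
python3 -m creep '{"commands":[[[-1,-0.0047,0.0082,0.01,-1],[-1,0,0,0.03,0],[-1,0,0,0.035,0],[-1,0,0,0.035,0],[-1,0,0,0.03,0],[-1,0,0,0.02,0],[-1,0,0,0.012,0],[-1,0,0,0,0],[-1,0,0,0,0]]]}'
python3 - <<'E'
from h import *
plan([.4878,.2134,.0125],101.2)
E
```

```text
time: 8.2
ee_pos: [0.4874, 0.2147, 0.0249]
tcp_rot: [-0.001, -0.099, 0.995, -0.001]
wrist_force: [0.3, 0.7, -0.1]
width: 0.0286
grip_force: 19.9
tcp [0.4874 0.2147 0.0249] tool y dir 101.42 shift [-0.0001 -0.0014  0.0124] tool turn 0.21523708725946733
```

```bash
python3 -m creep '{"commands":[[[-1,0,-0.001,0.005,0],[-1,0,0,0.004,0],[-1,0,0,0.003,0],[-1,0,0,0.001,0],[-1,0,0,0,0],[-1,0,0,0,0]]]}'
python3 -m creep '{"commands":[[[-0.2,0,0,0,0],[-0.2,0,0,0,0],[-0.2,0,0,0,0],[-0.2,0,0,0,0]]]}'
python3 -m creep '{"commands":[[[-0.2,0,0,-0.01,0],[-0.2,0,0,-0.03,0],[-0.2,0,0,-0.04,0],[0.2,0,0,-0.04,0],[0.3,0,0,-0.04,0],[0.3,0,0,-0.03,0],[0.3,0,0,0,0]]]}'
python3 - <<'E'
from h import *
plan([.4175,-.311,.2],-13);print(get_obs()['qpos'].round(2))
E
```

```text
time: 8.7
ee_pos: [0.4882, 0.2139, 0.013]
tcp_rot: [0.0, -0.1, 0.995, 0.0]
wrist_force: [-0.0, 0.3, -0.7]
width: 0.0285
grip_force: 19.9
time: 9.03
ee_pos: [0.4882, 0.2139, 0.013]
tcp_rot: [0.0, -0.1, 0.995, 0.0]
wrist_force: [-1.0, -0.3, -0.6]
width: 0.0366
grip_force: 0.0
time: 9.62
ee_pos: [0.4912, 0.2149, 0.21]
tcp_rot: [0.005, -0.099, 0.995, 0.002]
wrist_force: [2.1, 0.2, -0.3]
width: 0.0573
grip_force: 0.0
tcp [0.4912 0.2149 0.21  ] tool y dir 101.41 shift [ 0.1763 -0.501   0.0064] tool turn -65.5924364675653
[-0.78  0.3   0.34  1.84 -0.12  1.    1.38]
```

```bash
python3 -m creep '{"commands":[[[0.3,0.007,-0.02,0,0],[0.3,0.012,-0.034,0,0],[0.3,0.012,-0.034,0,0],[0.3,0.012,-0.034,0,0],[0.3,0.012,-0.034,0,0],[0.3,0.012,-0.034,0,0],[0.3,0.012,-0.034,0,0],[0.3,0.012,-0.034,0,0],[0.3,0.012,-0.034,0,0],[0.3,0.012,-0.034,0,0],[0.3,0.012,-0.034,0,0],[0.3,0.012,-0.034,0,0],[0.3,0.012,-0.034,0,0],[0.3,0.012,-0.034,0,0],[0.3,0.012,-0.034,0,0],[0.3,0.001,-0.005,0,0]]]}'
python3 -m creep '{"commands":[[[0.3,0,0,0,7],[0.3,0,0,0,7],[0.3,0,0,0,7],[0.3,0,0,0,7],[0.3,0,0,0,7],[0.3,0,0,0,7],[0.3,0,0,0,7],[0.3,0,0,0,7],[0.3,0,0,0,7],[0.3,0,0,0,7],[0.3,0,0,0,7],[0.3,0,0,0,7],[0.3,0,0,0,7],[0.3,0,0,0,7],[0.3,0,0,0,7],[0.3,0,0,0,7],[0.3,0,0,0,2.4],[0.3,0,0,0,0]]]}'
python3 - <<'E'
from h import *
plan([.4175,-.311,.2],-13);print(get_obs()['qpos'].round(2))
im=read_camera("wrist");c=cam("wrist"); print(proj(c,[.4175,-.311,.01]))
cv2.imwrite("pics/w3.png",cv2.resize(im[130:250,160:360,::-1],None,fx=3,fy=3,interpolation=cv2.INTER_CUBIC))
E
```

```text
time: 10.95
ee_pos: [0.4126, -0.3187, 0.204]
tcp_rot: [0.0, -0.096, 0.995, -0.002]
wrist_force: [-0.4, -0.2, 0.7]
width: 0.0595
grip_force: 0.0
time: 12.45
ee_pos: [0.4151, -0.3116, 0.203]
tcp_rot: [-0.0, 0.783, 0.622, 0.0]
wrist_force: [-1.3, 0.6, -0.0]
width: 0.0594
grip_force: 0.0
tcp [ 0.4151 -0.3116  0.203 ] tool y dir -13.06 shift [0.0011 0.0022 0.003 ] tool turn -0.06383225145314952
[-0.26  0.46  1.14  1.92 -0.48  1.07  0.85]
[261.82307071 170.28182274]
```

View pics/w3.png

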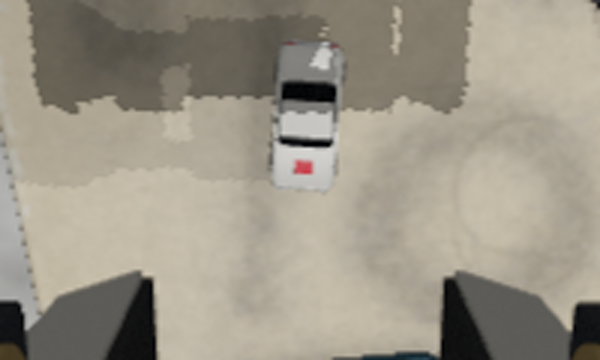

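White car ends in the crop are (312,42) and (303,190), so its centre is about (262.5,168.7) px, close to the prediction.

```bash
python3 - <<'E'
from h import *
c=cam("wrist"); a,b=[ray(c,160+x/3,130+y/3,.010) for x,y in((312,42),(303,190))]
d=b-a; print((a+b)/2,np.linalg.norm(d)); y=np.degrees(np.arctan2(d[1],d[0]))-90; plan([*((a+b)/2)[:2],.007],y); print(y)
E
```

```text
[ 0.41859769 -0.30991379  0.01      ] 0.06551367588261559
tcp [ 0.415  -0.3117  0.203 ] tool y dir -12.88 shift [0.0025 0.0031 0.196 ] tool turn 3.2284799223020855
-196.10933562226245
```

```bash
python3 -m creep '{"commands":[[[0.3,0.0025,0.0031,0.01,3.2],[0.3,0,0,0.03,0],[0.3,0,0,0.037,0],[0.3,0,0,0.037,0],[0.3,0,0,0.035,0],[0.3,0,0,0.025,0],[0.3,0,0,0.015,0],[0.3,0,0,0.006,0],[0.3,0,0,0,0],[0.3,0,0,0,0]]]}'
python3 - <<'E'
from h import *
plan([.4186,-.3099,.007],-16.1)
E
```

```text
time: 13.33
ee_pos: [0.4189, -0.3107, 0.0086]
tcp_rot: [0.0, 0.799, 0.601, 0.0]
wrist_force: [1.4, 0.1, -1.1]
width: 0.0595
grip_force: 0.0
tcp [ 0.4189 -0.3107  0.0086] tool y dir -16.12 shift [ 0.0007 -0.0005  0.0016] tool turn -0.017677305025415535
```

```bash
python3 -m creep '{"commands":[[[-1,0,0,0.001,0],[-1,0,0,0,0],[-1,0,0,0,0],[-1,0,0,0,0],[-1,0,0,0,0],[-1,0,0,0,0],[-1,0,0,-0.01,0],[-1,0,0,-0.03,0],[-1,0,0,-0.04,0],[-1,0,0,-0.04,0],[-1,0,0,-0.04,0],[-1,0,0,-0.03,0],[-1,0,0,-0.01,0],[-1,0,0,0,0]]]}' 20
python3 - <<'E'
from h import *
plan([.4997,.1535,.2],101.2)
E
```

```text
time: 14.5
ee_pos: [0.4195, -0.3113, 0.2095]
tcp_rot: [0.002, 0.799, 0.601, 0.001]
wrist_force: [-0.0, 0.5, -1.2]
width: 0.0293
grip_force: 20.0
tcp [ 0.4195 -0.3113  0.2095] tool y dir -16.15 shift [ 0.4688 -0.0523  0.0091] tool turn 62.64660068105786
```

```bash
python3 -m creep '{"commands":[[[-1,0.02,-0.002,0,0],[-1,0.035,-0.004,0,0],[-1,0.035,-0.004,0,0],[-1,0.035,-0.004,0,0],[-1,0.035,-0.004,0,0],[-1,0.035,-0.004,0,0],[-1,0.035,-0.004,0,0],[-1,0.035,-0.004,0,0],[-1,0.035,-0.004,0,0],[-1,0.035,-0.004,0,0],[-1,0.035,-0.004,0,0],[-1,0.035,-0.004,0,0],[-1,0.035,-0.004,0,0],[-1,0.025,-0.002,0,0],[-1,0.003,0,0,0]]]}'
python3 -m creep '{"commands":[[[-1,0,0,0,-4],[-1,0,0,0,-7],[-1,0,0,0,-7],[-1,0,0,0,-7],[-1,0,0,0,-7],[-1,0,0,0,-7],[-1,0,0,0,-7],[-1,0,0,0,-7],[-1,0,0,0,-7],[-1,0,0,0,-7],[-1,0,0,0,-7],[-1,0,0,0,-7],[-1,0,0,0,-7],[-1,0,0,0,-7],[-1,0,0,0,-7],[-1,0,0,0,-7],[-1,0,0,0,-7],[-1,0,0,0,-1.3],[-1,0,0,0,0]]]}'
python3 - <<'E'
from h import *
plan([.4997,.1535,.014],101.2)
im=read_camera("wrist");c=cam("wrist")
cv2.imwrite("pics/w4.png",cv2.resize(im[0:270,60:460,::-1],None,fx=2,fy=2,interpolation=cv2.INTER_CUBIC))
E
```

```text
time: 15.75
ee_pos: [0.4982, 0.1593, 0.2048]
tcp_rot: [-0.0, 0.797, 0.604, -0.001]
wrist_force: [0.4, -0.7, -0.5]
width: 0.0289
grip_force: 20.0
time: 17.33
ee_pos: [0.4982, 0.1529, 0.2059]
tcp_rot: [-0.001, -0.096, 0.995, -0.0]
wrist_force: [0.9, 1.0, -0.2]
width: 0.0293
grip_force: 20.0
tcp [0.4982 0.1529 0.2059] tool y dir 101.01 shift [-0.0019  0.0003  0.1919] tool turn -0.19258939101102612
```

View pics/w4.png

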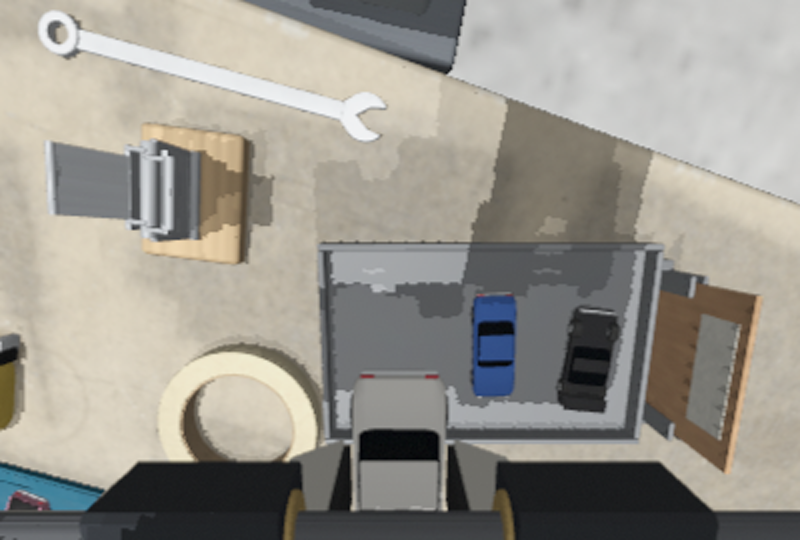

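The blue car stands on its wheels in the tray at (494,345), and the white one is gripped. Rim corners are (320,244), (663,244) and (641,440), and the card's top edge runs (758,297)–(728,470). I'll refit the tray with these.

```bash
cat > tf.py <<'E'
from h import *
from scipy.optimize import least_squares
def tfit(c,O,P,g=(.4886,.2095,.195)):
    def X(v):
        M=np.array([[np.cos(v[2]),-np.sin(v[2])],[np.sin(v[2]),np.cos(v[2])]]); return [[*(v[:2]+M@o[:2]),o[2]] for o in O]
    s=least_squares(lambda v:np.ravel([proj(c,x)-p for x,p in zip(X(v),P)]),g)
    print(s.x[:2].round(4),np.degrees(s.x[2]).round(2),s.fun.round(1).tolist())
    return s.x
E
python3 - <<'E'
from tf import *
c=cam("wrist"); px=lambda L:[np.array(p)/2+[60,0] for p in L]
O=[(-.065,-.105,.024),(-.065,.105,.024),(.065,.105,.024),(-.045,.111,.11),(.045,.111,.11)]
v=tfit(c,O,px([(320,244),(663,244),(641,440),(756,297),(727,469)]))
tfit(c,O[:3],px([(320,244),(663,244),(641,440)]))
e=[ray(c,*p,.11).round(4) for p in px([(756,297),(727,469)])]; print('card',e,sum(e)/2)
y=np.array([-np.sin(v[2]),np.cos(v[2])])
print('blue',[((ray(c,*p,.02)[:2]-v[:2])@y).round(4) for p in px([(474,345),(515,345)])])
print('slots',v[:2]-.057*y, 'card',v[:2]+.111*y); plan([*(v[:2]-.057*y),.014],np.degrees(v[2])+90)
tfit(c,[(-.0375,.03,.018),(.0375,.03,.018),(-.0375,-.03,.018)],px([(244,134),(240,263),(142,123)]),(.432,.0125,.07))
E
```

```text
[0.4888 0.2089] 11.24 [-2.4, 0.2, 0.9, -0.9, -0.8, 1.6, 1.5, -1.5, 0.2, 1.7]
[0.4884 0.2098] 11.25 [-1.6, 0.1, 1.7, -1.0, -0.1, 1.5]
card [array([0.4246, 0.3082, 0.11  ]), array([0.5095, 0.3257, 0.11  ])] [0.46705 0.31695 0.11   ]
blue [np.float64(-0.007), np.float64(0.0193)]
slots [0.49988219 0.15300868] card [0.46714882 0.31778892]
tcp [0.4984 0.1531 0.2061] tool y dir 100.9 shift [-0.0018 -0.0003  0.1921] tool turn -0.33252527199805115
[0.4317 0.0162] 4.73 [0.3, -0.1, 0.5, 0.9, -0.8, -0.6]
```

```bash
python3 -m creep '{"commands":[[[-1,-0.0018,0,0.01,-0.3],[-1,0,0,0.03,0],[-1,0,0,0.037,0],[-1,0,0,0.037,0],[-1,0,0,0.03,0],[-1,0,0,0.02,0],[-1,0,0,0.01,0],[-1,0,0,0.003,0],[-1,0,0,0,0],[-1,0,0,0,0]]]}'
python3 - <<'E'
from h import *
plan([.4999,.153,.014],101.24)
E
```

```text
time: 18.22
ee_pos: [0.5014, 0.1541, 0.0307]
tcp_rot: [0.001, -0.099, 0.995, 0.0]
wrist_force: [0.9, 0.7, -0.1]
width: 0.0295
grip_force: 20.0
tcp [0.5014 0.1541 0.0307] tool y dir 101.4 shift [ 0.0017 -0.0007  0.0166] tool turn 0.16470287615456414
```

```bash
python3 -m creep '{"commands":[[[-1,0,-0.001,0.006,0],[-1,0,0,0.005,0],[-1,0,0,0.004,0],[-1,0,0,0.0025,0],[-1,0,0,0,0],[-1,0,0,0,0]]]}'
python3 -m creep '{"commands":[[[-0.2,0,0,0,0],[-0.2,0,0,0,0],[-0.2,0,0,0,0],[-0.2,0,0,0,0]]]}'
python3 -m creep '{"commands":[[[-0.2,0,0,-0.01,0],[-0.2,0,0,-0.03,0],[-0.2,0,0,-0.04,0],[0.2,0,0,-0.04,0],[0.6,0,0,-0.04,0],[1,0,0,-0.04,0],[1,0,0,0,0]]]}'
python3 - <<'E'
from h import *
plan([.4317,.0162,.21],94.7)
E
```

```text
time: 18.72
ee_pos: [0.5008, 0.153, 0.0123]
tcp_rot: [-0.0, -0.1, 0.995, 0.0]
wrist_force: [-0.8, -0.6, -0.3]
width: 0.0289
grip_force: 20.0
time: 19.05
ee_pos: [0.501, 0.1531, 0.0125]
tcp_rot: [0.0, -0.1, 0.995, 0.0]
wrist_force: [-0.9, -0.3, -0.4]
width: 0.0366
grip_force: 0.0
time: 19.63
ee_pos: [0.5045, 0.1532, 0.2201]
tcp_rot: [0.005, -0.099, 0.995, 0.002]
wrist_force: [1.1, 0.5, 0.4]
width: 0.0585
grip_force: 0.0
tcp [0.5045 0.1532 0.2201] tool y dir 101.37 shift [ 0.0985 -0.1199  0.0088] tool turn 6.671958708767207
```

```bash
python3 -m creep '{"commands":[[[1,0.015,-0.018,0,1],[1,0.025,-0.03,0,2],[1,0.025,-0.03,0,2],[1,0.025,-0.03,0,1],[1,0.008,-0.012,0.006,0.7],[1,0,0,0,0],[1,0,0,0,0]]]}'
python3 - <<'E'
from h import *
plan([.4317,.0162,.21],94.7)
im=read_camera("wrist");c=cam("wrist")
cv2.imwrite("pics/w5.png",cv2.resize(im[50:270,180:480,::-1],None,fx=2.6,fy=2.6,interpolation=cv2.INTER_CUBIC))
f=lambda p:((p-[180,50])*2.6).round(0)
for n,z in(("foot",.018),("tongue",.07),("pin",.074),("handles",.114)): print(n,f(proj(c,[.4317,.0162,z])))
E
```

```text
time: 20.22
ee_pos: [0.4217, 0.0194, 0.2068]
tcp_rot: [0.0, -0.041, 0.999, 0.001]
wrist_force: [-0.5, 0.1, -1.0]
width: 0.0917
grip_force: 0.0
tcp [0.4217 0.0194 0.2068] tool y dir 94.66 shift [-0.0097 -0.004  -0.0032] tool turn -0.03699878152579572
foot [194. 335.]
tongue [192. 364.]
pin [192. 367.]
handles [190. 398.]
```

View pics/w5.png

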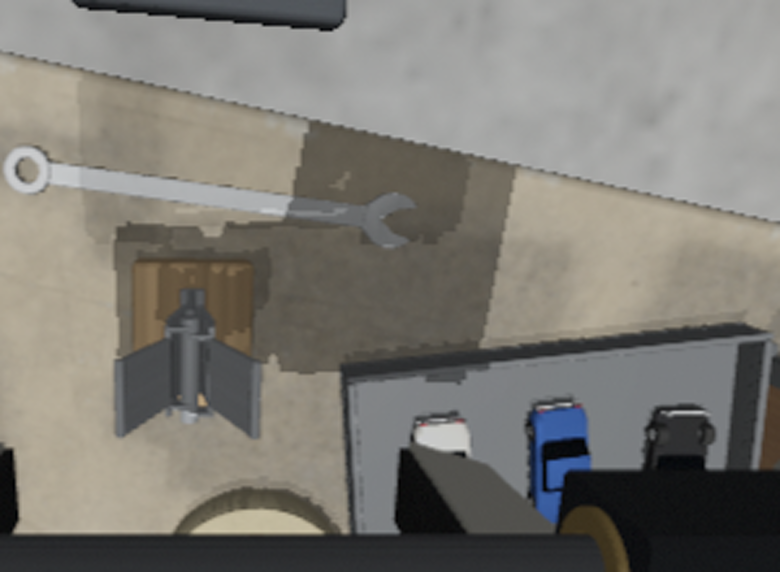

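All three cars are in the tray: white (440,432), blue (560,450), black (680,430). The clip's handle tops span (116,358)–(260,437), centred at (188,398) against a prediction of (190,398), so the gripper is well aligned. Descending over the handles.

```bash
python3 -m creep '{"commands":[[[1,-0.005,-0.0025,0,0],[1,-0.0047,-0.002,0.01,0],[1,0,0,0.02,0],[1,0,0,0.025,0],[1,0,0,0.025,0],[1,0,0,0.02,0],[1,0,0,0.012,0],[1,0,0,0.005,0],[1,0,0,0,0],[1,0,0,0,0]]]}'
python3 - <<'E'
from h import *
plan([.4317,.0157,.089],94.7)
E
```

```text
time: 21.1
ee_pos: [0.4328, 0.0162, 0.0895]
tcp_rot: [0.0, -0.042, 0.999, -0.0]
wrist_force: [-0.5, -0.5, 1.0]
width: 0.0918
grip_force: 0.0
tcp [0.4328 0.0162 0.0895] tool y dir 94.78 shift [ 0.0011 -0.0004  0.0005] tool turn 0.08317225415677854
```

```bash
python3 -m creep '{"commands":[[[-1,0.001,0,0,0],[-1,0,0,0,0],[-1,0,0,0,0],[-1,0,0,0,0],[-1,0,0,0,0],[-1,0,0,0,0],[-1,0,0,0,0],[-1,0,0,0,0],[-1,0,0,0,0],[-1,0,0,0,0],[-1,0,0,0,0],[-1,0,0,0,0]]]}' 35
```

```text
time: 22.1
ee_pos: [0.433, 0.0157, 0.0906]
tcp_rot: [0.002, -0.041, 0.999, 0.0]
wrist_force: [-2.5, -9.5, 20.8]
width: 0.0168
grip_force: 35.1
```

```bash
python3 -m creep '{"commands":[[[-1,0,0,-0.003,0],[-1,0,0,-0.005,0],[-1,0,0,-0.01,0],[-1,0,0,-0.015,0],[-1,0,0,-0.02,0],[-1,0,0,-0.02,0],[-1,0,0,-0.02,0],[-1,0,0,-0.015,0],[-1,0,0,-0.005,0],[-1,0,0,0,0],[-1,0,0,0,0],[-1,0,0,0,0]]]}'
python3 - <<'E'
from h import *
plan([.467,.3178,.203],101.24); i=read_camera("scene"); j=read_camera("wrist")
c=cam("scene"); p=tool()[0]; u,v=proj(c,[p[0],p[1],p[2]-.015]).astype(int); print(u,v)
a=cv2.resize(i[max(v-60,0):v+60,u-60:u+60,::-1],(480,480),interpolation=cv2.INTER_CUBIC); cv2.imwrite("pics/s6.png",a); cv2.imwrite("pics/w6.png",j[...,::-1])
E
```

```text
time: 23.1
ee_pos: [0.4303, 0.0159, 0.2015]
tcp_rot: [-0.001, -0.041, 0.999, -0.0]
wrist_force: [0.8, 0.5, -1.5]
width: 0.0169
grip_force: 35.0
tcp [0.4303 0.0159 0.2015] tool y dir 94.75 shift [-0.0616  0.2978 -0.0016] tool turn -6.4898952665685385
245 178
```

View pics/s6.png

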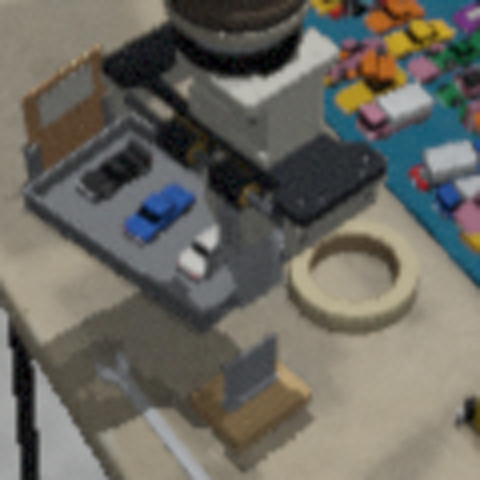

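The picture shows the clip lifted clear of the rest and held, with the three cars in the tray. Now carry it over the card.

```bash
python3 -m creep '{"commands":[[[-1,-0.002,0.01,0,0],[-1,-0.004,0.018,0,-0.5],[-1,-0.005,0.024,0,-0.5],[-1,-0.005,0.024,0,-0.5],[-1,-0.005,0.024,0,-0.5],[-1,-0.005,0.024,0,-0.5],[-1,-0.005,0.024,0,-0.5],[-1,-0.005,0.024,0,-0.5],[-1,-0.005,0.024,0,-0.5],[-1,-0.005,0.024,0,-0.5],[-1,-0.004,0.024,0,-0.5],[-1,-0.004,0.02,0,-0.5],[-1,-0.003,0.015,0,-0.5],[-1,-0.002,0.01,0,-0.5],[-1,-0.001,0.004,0,0],[-1,0,0,0,0],[-1,0,0,0,0]]]}'
python3 - <<'E'
from h import *
plan([.467,.3178,.138],101.24); print(get_obs()['width'])
E
```

```text
time: 24.62
ee_pos: [0.4524, 0.3129, 0.2022]
tcp_rot: [-0.0, -0.097, 0.995, -0.0]
wrist_force: [0.0, -0.4, -0.2]
width: 0.0167
grip_force: 35.0
tcp [0.4524 0.3129 0.2022] tool y dir 101.17 shift [-0.0153  0.002   0.0642] tool turn -0.07263096226614607
0.016663831779763327
```

```bash
python3 -m creep '{"commands":[[[-1,-0.005,0.0005,0,0],[-1,-0.006,0.001,0,0],[-1,-0.004,0,0,0],[-1,0,0,0,0],[-1,0,0,0,0]]]}'
python3 - <<'E'
from h import *
plan([.467,.3174,.138],101.24)
E
```

```text
time: 25.03
ee_pos: [0.4671, 0.3181, 0.2023]
tcp_rot: [0.0, -0.098, 0.995, -0.0]
wrist_force: [0.1, 0.3, -1.4]
width: 0.0163
grip_force: 35.0
tcp [0.4671 0.3181 0.2023] tool y dir 101.2 shift [ 0.0002 -0.0006  0.0643] tool turn -0.04340119417996391
```

```bash
python3 -m creep '{"commands":[[[-1,0,-0.0005,0.004,0],[-1,0,0,0.008,0],[-1,0,0,0.008,0],[-1,0,0,0.008,0],[-1,0,0,0.008,0],[-1,0,0,0.008,0],[-1,0,0,0.007,0],[-1,0,0,0.006,0],[-1,0,0,0.004,0],[-1,0,0,0.002,0],[-1,0,0,0,0],[-1,0,0,0,0],[-1,0,0,0,0]]]}'
python3 - <<'E'
from h import *
plan([.467,.3174,.138],101.24); print(get_obs()['wrist_force'].round(1))
E
```

```text
time: 26.12
ee_pos: [0.467, 0.3181, 0.1397]
tcp_rot: [0.0, -0.098, 0.995, 0.0]
wrist_force: [0.2, -0.1, -1.4]
width: 0.0165
grip_force: 35.0
tcp [0.467  0.3181 0.1397] tool y dir 101.24 shift [ 0.0001 -0.0006  0.0017] tool turn 0.0020170154729441947
[ 0.2 -0.1 -1.4]
```

The wrist force shows no contact. The pin is at about 0.123 m, which puts the lips about 22 mm below the card's edge. Handing in.

```bash
python3 -m creep '{"commands":[[[-1,0,0,0,0],[-1,0,0,0,0],[-1,0,0,0,0]]]}' && python3 -c "from bench import *; print(hand_in())"
```

```text
time: 26.37
ee_pos: [0.4668, 0.318, 0.1395]
tcp_rot: [0.0, -0.098, 0.995, 0.0]
wrist_force: [-0.1, -0.6, -0.5]
width: 0.0165
grip_force: 35.0
the job is handed in; nothing more can be done
None
```

I handed the job in at 26.4 s: the blue and white cars are in the tray with the first one, and the clip is held squeezed open over the middle of the card. By my estimate the lips are about 22 mm below the card's top edge. The wrist force showed no contact, I took no picture of this final pose, and hand-in gave no verdict.

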